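Reject the cracked regulator

TASK

Pull the cracked grey regulator out of the leaning test dock that grips it, and put it wholly inside the tipped tin reject bin. Then swing the bin back upright under its blue hood. Leave the green regulator in its dock and do not disturb the other things lying about.

Things in the scene. Friction and masses are not known exactly. Their poses are not given: they have to be found in the camera images.
- cracked: Cracked grey regulator, about 0.35 kg: disc 84 mm across, 34 mm thick, black cracks on both flat faces; brass tail (20 x 30 mm, 46 long, small side bars) from its rim. Origin: centre of the tail's end. z runs from it through the disc (centre z = 82 mm, far rim 124); x = disc axis (flat faces at +-17 mm). Stub at +y to 58 mm. In the dock z leans 32 deg to the robot's side, x points away and up
- cracked_top (a point): Point on the disc's rim farthest from the tail (z = 124 mm of cracked; same axes)
- dock_a: Fixed test dock holding the cracked regulator: steel foot (x -70 to 60, y -55 to 55 mm about the origin on its underside, 12 mm thick), yellow channel block leaning 32 deg from vertical towards -x (the robot's side), 54 mm square, 34 mm deep, 86 mm across its brass plunger housings. x, y level
- dock_a_seat (a point): Bottom centre of dock_a's channel, 42 mm above the table, where the tail's end rests. Two sprung plungers behind the tail's side bars hold the regulator: a straight pull of about 10 to 20 N along its z frees it in the first 10 mm; after 40 mm the tail is out of the channel. Axes as dock_a
- sound: The good regulator, to be left alone: same shape, size and frame as the cracked one but green with a white spot on each face; stands in the other dock
- dock_b: The other test dock, fixed, just like dock_a; it holds the green regulator
- bin_stand: Fixed blue stand of the reject bin. Origin: underside, straight below the hinge pin; x level, away from the robot's side; y along the pin, which is 85 mm up. Base plate x -75 to 115, y +-100, 6 mm thick. Side plates at y = +-90 mm, x -20 to 90, carry a flat hood over x -20 to 95 mm, underside 246 and top 251 mm above the table
- tub (a joint): Tip of the tin tub about its hinge pin, rad: 0 = upright against its stop under the hood; grows as its mouth tips towards -x of bin_stand (to the robot), up to 0.72; starts tipped. The hinge is stiff (0.8 N m) and stays where left; pushing the front lip along +x with about 6 to 18 N swings it upright
- tub_floor (a point): Centre of the tub's inner floor, 21 mm below the hinge pin along the tub's z. z points out of the open mouth along the walls and tips with the tub; y along the pin. Inside 146 (x) x 150 (y) mm, 141 mm deep, tin walls 4 mm
- tub_lip (a point): Middle of the top outer edge of the tub's front wall (x = -77, z = 141 mm from tub_floor), a red strip just below it; axes as tub_floor
- stem: Bent brass stem lying on the ledge, 120 mm long, 14 to 22 mm thick; origin at its middle underneath; leave alone
- sleeve: Aluminium adapter sleeve standing on end, 56 mm in diameter, 70 mm tall; origin centre of underside; leave alone
- knob_cap: Blue plastic knob cap, 64 mm in diameter, 32 mm tall; origin centre of underside; leave alone
- spanner: Steel spanner lying flat, 180 mm long; origin underneath, about its middle; leave alone
- gauge: Loose pressure gauge lying face up, 72 mm in diameter, 28 mm tall; origin centre of underside; leave alone
Mind the look-alikes: they are no part of the job. Leave any pink, red or turquoise look-alike of the cracked alone.

How it is judged:
By the outcome, as a careful person would: the job done as asked, in the order asked, and still so for the second after the job is handed in, with the robot touching nothing.
It also fails if it takes over 61 s, if anything falls off the work surface, if the arm or the gripper's body presses on something with over 40 N, if the wrist force passes 120 N, or if a joint passes its speed limit or range.

ROBOT

A 6-joint arm with a two-finger parallel gripper is mounted at the origin on the work surface. World frame = base frame: x ahead of the robot, y to its left, z up, the work surface at z = 0. Lengths are in m, angles in rad, forces in N, time in s.
With the tool pointing down it reaches from about 0.4 to 0.825 m from the base axis. Payload 7 kg.
Tool frame: the origin (TCP) lies at the very end of the fingers, on their centre line; the grasp point (between the pads) lies 19 mm behind it; z points along the fingers, y is the line along which they close (so a half turn about z gives the same grasp; the last joint's range is limited). The gripper opens to 85 mm and grips with 20 to 120 N. Pads are 22 mm wide; open, the fingers measure 114 mm over their backs; the gripper's body (76 mm by 85 mm) begins 54 mm behind the grasp point. The pads swing forward as they close: fully open they stand 13 mm farther back than shut.
Start: joints at [-0.914, 0.359, 0.012, 0, -1.224, -0.288], TCP at [0.243, -0.63, 0.231] pointing down, gripper open.
Joint ranges: [-3.07, 3.07], [-1.43, 2.12], [-1.02, 1.25], [-3.03, 1.67], [-3.05, -0], [-3.03, 3.03]. Speed limits (rad/s): [2.39, 2.39, 3.01, 3.14, 3.14, 3.14].

INTERFACE

Orientations are given as [roll, pitch, yaw] about the fixed x, y, z axes, in that order (R = Rz(yaw) Ry(pitch) Rx(roll)).
In Python, from workcell import readout, eyes, workorder gives the robot as it stands.
- The arm moves only by the tool play_rows, never from a script. Its argument "increments" is a list of rows, each a list of 5 numbers: the shift along the tool's x, y, z in cm, then the turn about the tool's z in rad, then the opening in per cent of the stroke, from 0 (shut) to 100 (fully open). A call has 1 to 20 rows; each row is the pose to reach, as a shift and turn from the pose commanded when the call began, along the tool's axes at that moment; what a row does not reach only later rows make up. A row lasts 1/12 s, in which the tool goes at most 41.7 mm and 7.16 degrees, less where a joint would pass 70% of its speed; a pose out of reach is approached as far as the arm can. A call with a gripper value outside its range is refused whole. The fingers move at their own pace and stop on an object; "grip_force" is the grip in N (left out, the last holds). Time passes only in rows, so rows that repeat a pose let the fingers close. It gives the time, the measured TCP pose, the force, the opening and the grip force at its end, in the units of the state.
- readout.sense(): the state, without advancing time (a new reading comes with each control period).
- eyes.capture(name): name is "scene" or "top" or "wrist"; returns a dict with "pixels" (480x640x3 uint8, red, green, blue), "fx", "fy", "cx", "cy" (pixels), "dist" ([k1, k2, p1, p2, k3] as OpenCV has them; the pictures are not rectified), "R" (3x3) and "t" (3): a world point X has camera coordinates R X + t; the wrist camera has in their place "T_tool_cam" (4x4, takes a point from camera to tool coordinates, whose origin is the TCP and whose axes are the flange's). Camera axes: x right, y down, z forward; pixel columns grow to the right and rows downward; lengths in m; the calibration is good to about 2 mm. A picture is of the moment at which its call begins: read the wrist's pose just before it. There is no depth.
- workorder.hand_in(): hands the job in; it is judged then, once.
The state is a dict: "t": time; "q": joint angles; "joint_vel": joint speeds; "joint_efforts": joint torques, N m; "eef_pos": TCP position; "orientation": TCP orientation; "contact_force": force on the tool from outside, world axes, zero at the start; "torque": the same for the moment, N m; "gripper_width": finger opening in m; "gripper_force": force on a finger pad.
Only numpy, scipy, OpenCV 4.12 (cv2) and the standard library are available. Lean on these libraries where they do the work, as an engineer would, in place of code of your own. Each camera call takes 0.05 s, during which the arm holds its last target. There are 200 camera calls.

## Working session

There is one attempt and no reset: what is moved stays moved. The work goes in short steps, Python scripts to look and compute and a tool call to move; the robot and the scene stay as the last step left them, time stands still between calls to the robot, and variables do not carry over. Pictures are saved under pics/ and viewed, at most 10 in all, crops included, and the job is handed in when it is done.

Besides the shell and the picture viewer there is one more tool, called after ">>>" by a JSON object that holds its "method" and its "body". play_rows: Moves the arm, as the interface text tells. Its arguments: {"type":"object","properties":{"increments":{"type":"array","items":{"type":"array","items":{"type":"number"}}},"grip_force":{"type":"number"}},"required":["increments"]}

```bash
mkdir -p pics; ls
python3 - <<'E'
from workcell import readout, eyes
import cv2,numpy as np
print(readout.sense())
for n in ("scene","top"):
    c=eyes.capture(n); cv2.imwrite(f"pics/{n}0.png",c["pixels"][:,:,::-1])
    print(n,{k:np.round(v,4).tolist() for k,v in c.items() if k!="pixels"})
E
```

```text
pics
{'t': 0.0, 'q': array([-9.13874951e-01,  3.59414703e-01,  1.10407913e-02, -3.42487380e-04,
       -1.22407638e+00, -2.88117258e-01]), 'joint_vel': array([ 0.00077914, -0.00046317, -0.00051283,  0.00055151, -0.00036098,
        0.00060077]), 'joint_efforts': array([ 1.93661406e-03, -5.83316052e+01,  2.93436259e+01,  6.93684518e+00,
       -5.81294415e-03,  1.95270633e-05]), 'eef_pos': array([ 0.24314739, -0.62916939,  0.2303392 ]), 'orientation': array([ 3.13991538e+00, -1.61329045e-04, -2.77290505e+00]), 'contact_force': array([-0.23965046,  0.35471679,  0.14026435]), 'torque': array([ 0.01420294,  0.0260392 , -0.00113706]), 'gripper_force': 0.0, 'gripper_width': 0.0855512476624748}
scene {'fx': 562.943, 'fy': 562.943, 'cx': 330.3857, 'cy': 247.773, 'dist': [-0.172, 0.0, 0.0, 0.0, 0.0], 'R': [[-0.3867, 0.9222, 0.0105], [0.5527, 0.2409, -0.7978], [-0.7383, -0.3027, -0.6028]], 't': [0.0339, -0.2241, 2.0813]}
top {'fx': 608.3935, 'fy': 608.3935, 'cx': 315.6386, 'cy': 234.2085, 'dist': [-0.0681, 0.0, 0.0, 0.0, 0.0], 'R': [[0.0122, -0.9999, 0.0093], [-0.9915, -0.0133, -0.1295], [0.1296, -0.0077, -0.9915]], 't': [0.1662, 0.5163, 1.3892]}
```

View pics/scene0.png

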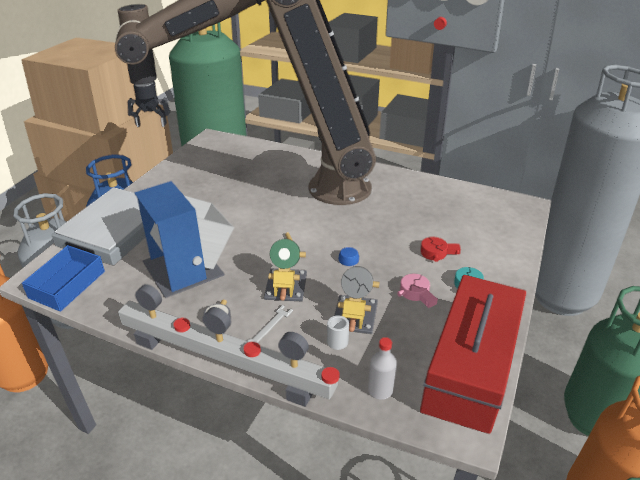

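View pics/top0.png

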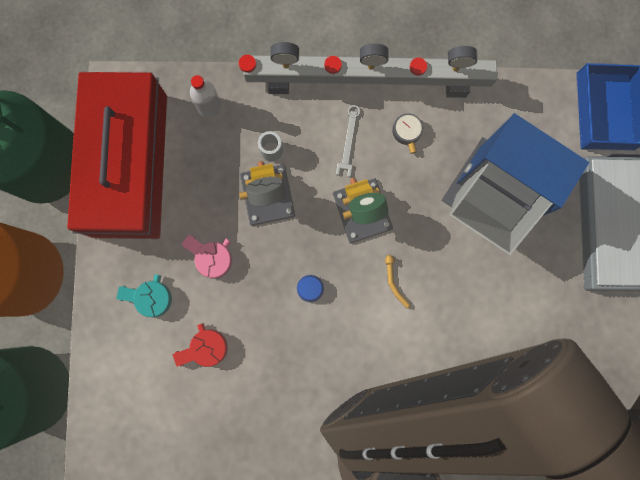

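The top view puts the grey regulator at (267,192) in the left dock, the green one at (366,207) and the tipped bin at (510,190). In the scene view the grey one is at (356,283).

Candidates in the top view:
- grey disc in a yellow dock at (267,192)
- green with a white spot at (366,207)
- pink at (212,260)
- turquoise at (152,298)
- red at (208,348)

Only the grey one is grey, cracked and docked, so I'll confirm it in an enlarged crop.

Run:
```python
import cv2,numpy as np
t=cv2.imread("pics/top0.png"); s=cv2.imread("pics/scene0.png")
def crop(im,x,y,w,h,k): return cv2.resize(im[y:y+h,x:x+w],None,fx=k,fy=k,interpolation=cv2.INTER_CUBIC)
a=crop(t,225,145,100,75,4); b=crop(t,435,105,160,120,2.5); c=crop(s,310,250,100,75,4); d=crop(s,120,170,160,120,2.5)
cv2.imwrite("pics/mont.png",np.vstack([np.hstack([a,b]),np.hstack([c,d])]))
```

```text
(no output)
```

View pics/mont.png

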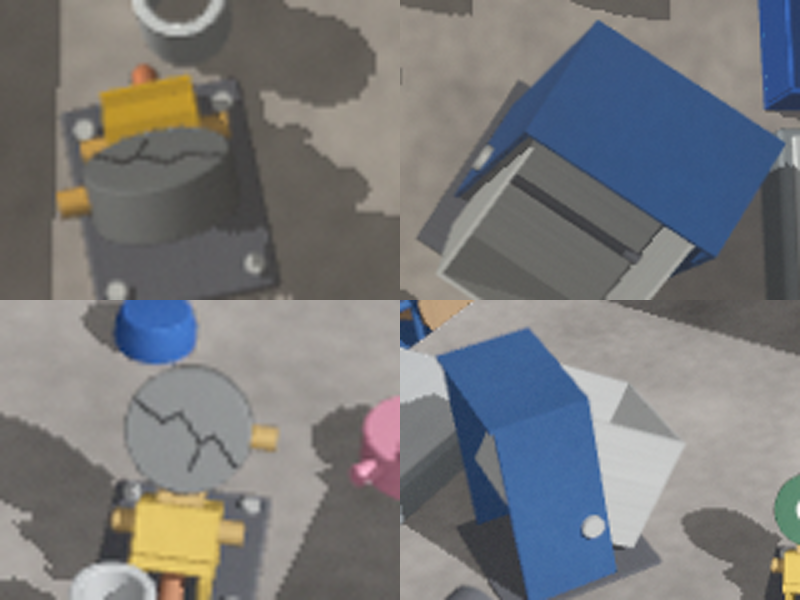

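The crop confirms the target: a grey cracked disc in the yellow dock, stub on the left (+y). The far face centre is at scene (357,282), and the dock foot's screws are at top (246,177), (280.5,169.5), (288.5,210.5) and (254,217.5). The blue hood's corners are at top (515,113), (589,162), (562,208) and (486,158).

```bash
cat > h.py <<'E'
import numpy as np,cv2
from workcell import readout, eyes
def ray(c,uv):
    K=np.array([[c["fx"],0,c["cx"]],[0,c["fy"],c["cy"]],[0,0,1]])
    p=cv2.undistortPoints(np.array(uv,float).reshape(-1,1,2),K,np.array(c["dist"])).reshape(-1,2)
    R=np.array(c["R"]);t=np.array(c["t"])
    return -R.T@t,(np.c_[p,np.ones(len(p))])@R
def onz(c,uv,z):
    o,d=ray(c,uv); return o+d*((z-o[2])/d[:,2])[:,None]
def proj(c,X):
    K=np.array([[c["fx"],0,c["cx"]],[0,c["fy"],c["cy"]],[0,0,1]]);R=np.array(c["R"])
    return cv2.projectPoints(np.array(X,float).reshape(-1,1,3),cv2.Rodrigues(R)[0],np.array(c["t"]),K,np.array(c["dist"]))[0].reshape(-1,2)
def rz(a): return np.array([[np.cos(a),-np.sin(a),0],[np.sin(a),np.cos(a),0],[0,0,1]])
E
python3 - <<'E'
from h import *
np.set_printoptions(precision=4,suppress=True)
t=eyes.capture("top"); s=eyes.capture("scene")
sc=onz(t,[(246,177.3),(280.5,169.5),(288.5,210.5),(254.3,217.5)],.014)
m=sc.mean(0); ax=(sc[0]+sc[1]-sc[2]-sc[3]); yaw=np.arctan2(ax[1],ax[0]); R=rz(yaw)
ay=sc[0]+sc[3]-sc[1]-sc[2]
org=m-R@[-.005,0,0]; print("dockA org",org[:2],"yaw",yaw, np.arctan2(-ay[0],ay[1]),"r",np.hypot(*org[:2]))
L=np.radians(32); seat=np.array([org[0],org[1],.042])
zc=R@[-np.sin(L),0,np.cos(L)]; xc=R@[np.cos(L),0,np.sin(L)]
fc=seat+zc*.082+xc*.017
print("face centre pred px scene",proj(s,fc),"top",proj(t,[fc, seat+zc*.124, seat+zc*.082-xc*.017+R@[0,.058,0]]))
print("disc c",seat+zc*.082,"top",seat+zc*.124)
H=onz(t,[(515,113),(589,162.2),(562.2,207.8),(485.8,158.2)],.251); print(H)
v=H[0]+H[1]-H[2]-H[3]; w=H[0]+H[3]-H[1]-H[2]
by=np.arctan2(v[1],v[0]); print("bin yaw",by,np.arctan2(-w[0],w[1]), "len",np.linalg.norm(v)/2,np.linalg.norm(w)/2)
B=H.mean(0)-rz(by)@[.0375,0,0]; B[2]=0; print("bin org",B)
# tub corners
for th in (.5,.55,.6,.65,.7,.72):
    c,s_=np.cos(th),np.sin(th)
    Q=[]
    for x,y in ((-.077,.079),(-.077,-.079),(.073,.075),(.073,-.075)):
        z=.12
        Q.append(B+rz(by)@[x*c-z*s_, y, .085+x*s_+z*c])
    print(th,proj(t,Q).round(0).tolist(),proj(s,Q[:2]).round(0).tolist())
E
```

```text
dockA org [0.6178 0.2903] yaw 0.21746574218584697 0.22971294045161414 r 0.6825950956244478
face centre pred px scene [[356.5696 275.7414]] top [[266.0717 194.6298]
 [268.4689 208.5842]
 [243.6449 213.8139]]
disc c [0.5753 0.281  0.1115] top [0.5536 0.2762 0.1472]
[[ 0.7425 -0.2325  0.251 ]
 [ 0.6417 -0.3833  0.251 ]
 [ 0.546  -0.3225  0.251 ]
 [ 0.6456 -0.1686  0.251 ]]
bin yaw -0.5745315423678813 -0.5815817420914628 len 0.114704573623016 0.18231771181869624
bin org [ 0.6125 -0.2563  0.    ]
0.5 [[453.0, 212.0], [514.0, 252.0], [496.0, 155.0], [557.0, 195.0]] [[230.0, 223.0], [208.0, 199.0]]
0.55 [[451.0, 214.0], [513.0, 254.0], [494.0, 158.0], [555.0, 198.0]] [[231.0, 224.0], [209.0, 200.0]]
0.6 [[450.0, 215.0], [511.0, 255.0], [492.0, 161.0], [553.0, 201.0]] [[233.0, 226.0], [210.0, 202.0]]
0.65 [[449.0, 217.0], [509.0, 257.0], [490.0, 164.0], [552.0, 203.0]] [[234.0, 228.0], [211.0, 203.0]]
0.7 [[447.0, 218.0], [508.0, 258.0], [488.0, 167.0], [550.0, 206.0]] [[234.0, 229.0], [212.0, 205.0]]
0.72 [[447.0, 219.0], [507.0, 258.0], [488.0, 168.0], [549.0, 207.0]] [[235.0, 230.0], [212.0, 206.0]]
```

```bash
cat >> h.py <<'E'
def tri(c1,u1,c2,u2):
    o1,d1=ray(c1,[u1]);o2,d2=ray(c2,[u2]);d1=d1[0];d2=d2[0]
    k=np.linalg.lstsq(np.c_[d1,-d2],o2-o1,rcond=None)[0]
    a=o1+k[0]*d1;b=o2+k[1]*d2
    return (a+b)/2,np.linalg.norm(a-b)
E
python3 - <<'E'
from h import *
np.set_printoptions(precision=4,suppress=True)
t=eyes.capture("top"); s=eyes.capture("scene")
# scene: face ellipse by grey mask
hsv=cv2.cvtColor(s["pixels"],cv2.COLOR_RGB2HSV)
print("centre/above px",s["pixels"][275,345],s["pixels"][290,365],s["pixels"][262,330])
m=((hsv[:,:,1]<25)&(hsv[:,:,2]>90)&(hsv[:,:,2]<150)).astype(np.uint8)
m[:,:338]=0;m[:,376:]=0;m[:262]=0;m[302:]=0
m=cv2.morphologyEx(m,cv2.MORPH_CLOSE,np.ones((3,3),np.uint8))
cs=max(cv2.findContours(m,0,2)[0],key=cv2.contourArea); print("ell",cv2.fitEllipse(cv2.convexHull(cs)),cv2.contourArea(cs))
for n,a,b in (("face",(264.5,183.8),(357.2,282)),("stub",(239.8,195.8),(379.3,284.3))):
    X,e=tri(t,a,s,b); print(n,X,e)
E
```

```text
centre/above px [116 118 119] [146 147 148] [165 161 156]
ell ((357.1161804199219, 290.3694152832031), (38.646705627441406, 50.001976013183594), 179.13385009765625) 819.0
face [0.6129 0.2912 0.1199] 0.006478028338514204
stub [0.5874 0.3454 0.1101] 0.0042439731366571655
```

>>> {"method": "play_rows", "body": {"increments": [[-10,12,-5,-0.2,100],[-64.9,73,-5,-1.42,100],[-64.9,73,-5,-1.42,100],[-64.9,73,-5,-1.42,100],[-64.9,73,-5,-1.42,100],[-64.9,73,-5,-1.42,100],[-64.9,73,-5,-1.42,100],[-64.9,73,-5,-1.42,100],[-64.9,73,-5,-1.42,100],[-64.9,73,-5,-1.42,100],[-64.9,73,-5,-1.42,100],[-64.9,73,-5,-1.42,100],[-64.9,73,-5,-1.42,100],[-64.9,73,-5,-1.42,100],[-64.9,73,-5,-1.42,100],[-64.9,73,-5,-1.42,100],[-64.9,73,-5,-1.42,100],[-64.9,73,-5,-1.42,100],[-64.9,73,-5,-1.42,100],[-64.9,73,-5,-1.42,100]]}}

```text
t: 1.97
eef_pos: [0.5343, 0.1507, 0.2759]
orientation: [-3.141, 0.0, -1.352]
contact_force: [0.5, -1.5, 0.8]
gripper_width: 0.0852
gripper_force: 0.0
```

>>> {"method": "play_rows", "body": {"increments": [[-11,-7,0,0,100],[-11,-7,0,0,100],[-11,-7,0,0,100],[-11,-7,0,0,100],[-11,-7,0,0,100],[-11,-7,0,0,100]]}}

```text
t: 2.47
eef_pos: [0.5784, 0.2713, 0.2747]
orientation: [3.14, -0.001, -1.352]
contact_force: [0.2, -1.2, 0.4]
gripper_width: 0.0854
gripper_force: 0.0
```

```bash
cat >> h.py <<'E'
from scipy.spatial.transform import Rotation
def wrist():
    st=readout.sense(); c=eyes.capture("wrist")
    R=Rotation.from_euler("xyz",st["orientation"]).as_matrix()
    T=np.eye(4);T[:3,:3]=R;T[:3,3]=st["eef_pos"]
    M=np.linalg.inv(T@np.array(c["T_tool_cam"])); c["R"]=M[:3,:3];c["t"]=M[:3,3]
    return st,c
E
python3 - <<'E'
from h import *
np.set_printoptions(precision=4,suppress=True)
st,c=wrist(); print(st["eef_pos"],st["orientation"],c["T_tool_cam"])
L=np.radians(32);R=rz(.22);zc=R@[-np.sin(L),0,np.cos(L)]; xc=R@[np.cos(L),0,np.sin(L)];yc=R@[0,1,0]
C=np.array([.600,.2885,.1115])
P=[C+.017*xc, C-.017*xc, C+.042*zc-.017*xc, C+.042*zc+.017*xc, C+.058*yc]
px=proj(c,P); print(px)
im=c["pixels"][:,:,::-1].copy(); cv2.imwrite("pics/w1raw.png",im)
for p in px: cv2.drawMarker(im,tuple(int(v) for v in p),(0,0,255),0,12,1)
cv2.imwrite("pics/w1.png",im)
E
```

```text
[0.5784 0.2713 0.2747] [ 3.1404 -0.0006 -1.352 ] [[-0.0006 -0.9545 -0.2981  0.0764]
 [ 1.     -0.0009  0.001   0.001 ]
 [-0.0013 -0.2981  0.9545 -0.1419]
 [ 0.      0.      0.      1.    ]]
[[264.1173 239.3843]
 [301.1919 233.1412]
 [329.3329 245.9345]
 [289.4227 253.7479]
 [284.9485 300.9724]]
```

View pics/w1.png

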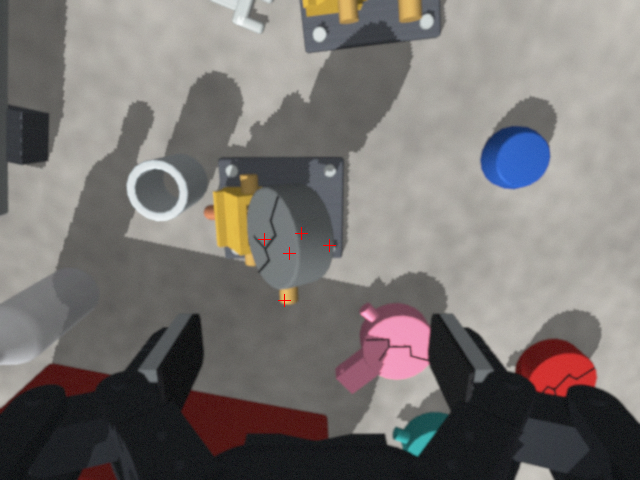

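The wrist view shows the cracked disc centred near (290,238), with its stub tip at (288,300), within 2–3 mm of the prediction. I'll correct and descend.

>>> {"method": "play_rows", "body": {"increments": [[-1.0,-0.8,3,0,100],[-1.0,-0.8,6,0,100],[-1.0,-0.8,9,0,100],[-1.0,-0.8,12,0,100],[-1.0,-0.8,14.8,0,100],[-1.0,-0.8,14.8,0,100],[-1.0,-0.8,14.8,0,100],[-1.0,-0.8,14.8,0,100]]}}

```text
t: 3.18
eef_pos: [0.5854, 0.2824, 0.1299]
orientation: [-3.139, 0.001, -1.353]
contact_force: [0.5, -0.7, 0.3]
gripper_width: 0.0853
gripper_force: 0.0
```

>>> {"method": "play_rows", "body": {"grip_force": 20, "increments": [[0,0,0,0,60],[0,0,0,0,55],[0,0,0,0,52],[0,0,0,0,48],[0,0,0,0,44],[0,0,0,0,40],[0,0,0,0,40],[0,0,0,0,40],[0,0,0,0,40],[0,0,0,0,40]]}}

```text
t: 4.02
eef_pos: [0.5846, 0.2827, 0.1287]
orientation: [-3.14, 0.0, -1.352]
contact_force: [-3.0, -1.3, 6.2]
gripper_width: 0.0422
gripper_force: 19.4
```

>>> {"method": "play_rows", "body": {"grip_force": 70, "increments": [[0,0,0,0,30],[0,0,0,0,30],[0,0,0,0,30],[0,0.1,-0.17,0,30],[0,0.21,-0.34,0,30],[0,0.32,-0.51,0,30],[0,0.42,-0.68,0,30],[0,0.53,-0.85,0,30],[0,0.64,-1.02,0,30]]}}

```text
t: 4.77
eef_pos: [0.5805, 0.2825, 0.1377]
orientation: [-3.137, 0.001, -1.352]
contact_force: [7.3, 2.2, -3.5]
gripper_width: 0.0381
gripper_force: 68.2
```

>>> {"method": "play_rows", "body": {"increments": [[0,0.3,-0.48,0,30],[0,0.6,-0.96,0,30],[0,0.9,-1.44,0,30],[0,1.2,-1.92,0,30],[0,1.2,-1.92,0,30]]}}

```text
t: 5.18
eef_pos: [0.5675, 0.2794, 0.1583]
orientation: [-3.138, 0.001, -1.352]
contact_force: [3.0, 0.4, 0.5]
gripper_width: 0.0378
gripper_force: 68.9
```

Run:
```python
from h import *
st,c=wrist(); s=eyes.capture("scene")
print(st["eef_pos"],st["contact_force"],st["gripper_width"])
a=cv2.resize(c["pixels"],(400,300)); b=cv2.resize(s["pixels"][225:330,290:430],(400,300),interpolation=2)
cv2.imwrite("pics/p1.png",np.hstack([a,b])[:,:,::-1])
```

```text
[0.56746541 0.27935036 0.15833414] [3.03772989 0.35877948 0.50960553] 0.03783715912748742
```

View pics/p1.png

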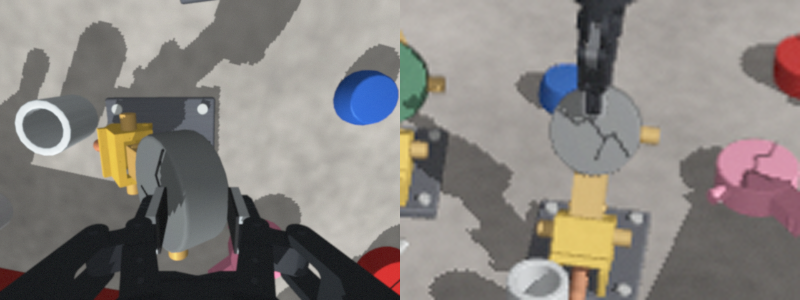

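The part has come out about 34 mm and is held firmly; the scene crop shows the tail emerging from the block. I'll finish the straight pull, then lift.

>>> {"method": "play_rows", "body": {"increments": [[0,0.4,-0.64,0,30],[0,0.8,-1.28,0,30],[0,1.2,-1.92,0,30],[0,1.6,-2.56,0,30],[0,1.8,-4,0,30],[0,2,-6.5,0,30],[0,2,-9,0,30],[0,2,-11.5,0,30],[0,2,-14,0,30],[0,2,-16,0,30],[0,2,-16,0,30],[0,2,-16,0,30]]}}

```text
t: 6.28
eef_pos: [0.5465, 0.2744, 0.3176]
orientation: [-3.141, 0.001, -1.353]
contact_force: [0.3, 0.1, -4.9]
gripper_width: 0.0326
gripper_force: 67.6
```

Run:
```python
from h import *
st,c=wrist(); s=eyes.capture("scene"); t=eyes.capture("top")
print(st["eef_pos"],st["contact_force"],st["gripper_width"])
a=cv2.resize(c["pixels"],(400,300)); b=cv2.resize(s["pixels"][180:300,280:440],(400,300),interpolation=2)
d=cv2.resize(t["pixels"][120:300,160:400],(400,300),interpolation=2);e=cv2.resize(t["pixels"][105:270,420:640],(400,300),interpolation=2)
cv2.imwrite("pics/p2.png",np.vstack([np.hstack([a,b]),np.hstack([d,e])])[:,:,::-1])
```

```text
[0.54646338 0.27439045 0.31756356] [ 0.32623667  0.13710119 -4.90175264] 0.03256481587009691
```

View pics/p2.png

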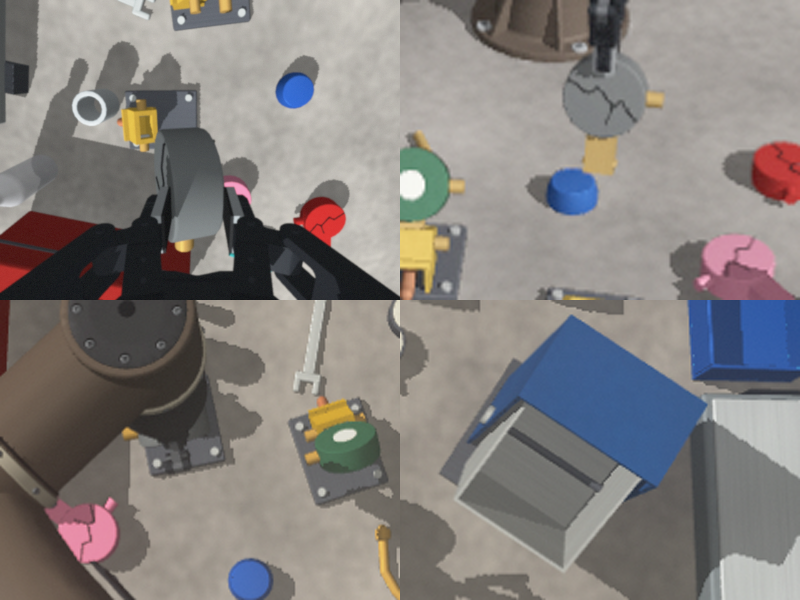

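The part is out of dock_a, held with its disc upright and tail down; the bin is clear and unmoved. Next I carry it above the bin mouth.

>>> {"method": "play_rows", "body": {"increments": [[0,0,-2,0,30],[0,0,-4.2,0,30],[2,0.4,-4.2,0.03,30],[5,1.1,-4.2,0.08,30],[8,1.7,-4.2,0.13,30],[11,2.4,-4.2,0.18,30],[14,3.0,-4.2,0.23,30],[17,3.7,-4.2,0.28,30],[20,4.3,-4.2,0.33,30],[23,5.0,-4.2,0.38,30],[26,5.6,-4.2,0.43,30],[29,6.3,-4.2,0.48,30],[32,6.9,-4.2,0.53,30],[35,7.6,-4.2,0.58,30],[38,8.2,-4.2,0.63,30],[41,8.9,-4.2,0.68,30],[44,9.5,-4.2,0.73,30],[47,10.2,-4.2,0.78,30],[48.8,10.6,-4.2,0.8,30],[48.8,10.6,-4.2,0.8,30]]}}

```text
t: 8.1
eef_pos: [0.548, -0.2282, 0.3567]
orientation: [3.138, -0.002, -2.157]
contact_force: [-0.3, -0.3, -3.6]
gripper_width: 0.0324
gripper_force: 68.0
```

Run:
```python
from h import *
np.set_printoptions(precision=4,suppress=True)
st,c=wrist(); s=eyes.capture("scene")
print(st["eef_pos"],st["orientation"],st["contact_force"],st["gripper_width"],st["t"])
B=np.array([.6125,-.2563,0]);by=-.578;c_,s_=np.cos(.6),np.sin(.6)
f=lambda x,y,z:B+rz(by)@[x*c_-z*s_,y,.085+x*s_+z*c_]
px=proj(c,[f(-.077,.079,.12),f(-.077,-.079,.12),f(.073,.075,.12),f(.073,-.075,.12)]+[B+rz(by)@[-.02,y,.251] for y in(.09,-.09)]); print(px)
im=c["pixels"][:,:,::-1].copy()
for p in px: cv2.drawMarker(im,tuple(int(np.clip(v,-999,2000)) for v in p),(0,0,255),0,14,2)
b=cv2.resize(s["pixels"][110:320,100:380],(400,300),interpolation=2)[:,:,::-1]
cv2.imwrite("pics/p3.png",np.hstack([cv2.resize(im,(400,300)),b]))
```

```text
[ 0.548  -0.2282  0.3567] [ 3.1384 -0.0024 -2.1573] [-0.2513 -0.2801 -3.6141] 0.03242746403191006 8.1
[[376.2378 297.3316]
 [382.7045 134.4993]
 [237.2618 339.5112]
 [222.2863 145.5276]
 [249.0088 375.2831]
 [231.4049 122.233 ]]
```

View pics/p3.png

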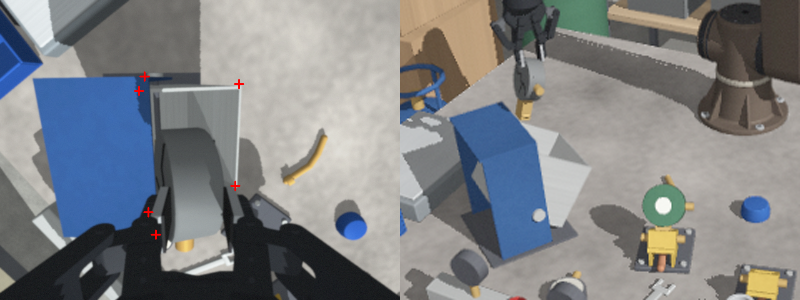

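The wrist view shows the disc over the mouth, with the hood edge at about x=153 and the front lip at about x=238 in the half-scale picture. Descending with a 4 mm shift away from the hood.

>>> {"method": "play_rows", "body": {"increments": [[0,0.4,1,0,30],[0,0.4,3,0,30],[0,0.4,5,0,30],[0,0.4,7,0,30],[0,0.4,9,0,30],[0,0.4,11,0,30],[0,0.4,12.5,0,30],[0,0.4,13.5,0,30],[0,0.4,14,0,30],[0,0.4,14,0,30]]}}

```text
t: 9.03
eef_pos: [0.5452, -0.2223, 0.2178]
orientation: [3.14, -0.001, -2.152]
contact_force: [-0.5, 0.0, -3.4]
gripper_width: 0.0327
gripper_force: 68.0
```

>>> {"method": "play_rows", "body": {"increments": [[0,0,0.5,0,30],[0,0,1,0,30],[0,0,1.5,0,30],[0,0,2.0,0,30],[0,0,2.0,0,30]]}}

```text
t: 9.45
eef_pos: [0.5449, -0.2228, 0.1978]
orientation: [3.14, -0.0, -2.153]
contact_force: [0.3, 1.1, -4.3]
gripper_width: 0.0327
gripper_force: 67.9
```

>>> {"method": "play_rows", "body": {"increments": [[0,0,0.4,0,30],[0,0,0.8,0,30],[0,0,1.1,0,30],[0,0,1.1,0,30]]}}

```text
t: 9.78
eef_pos: [0.5439, -0.2223, 0.1869]
orientation: [3.138, -0.001, -2.153]
contact_force: [-4.9, 2.3, -3.0]
gripper_width: 0.0325
gripper_force: 70.4
```

>>> {"method": "play_rows", "body": {"grip_force": 20, "increments": [[0,0,0,0,40],[0,0,0,0,46],[0,0,0,0,52],[0,0,0,0,58],[0,0,0,0,60],[0,0,0,0,60],[0,0,0,0,60],[0,0,-1,0,60],[0,0,-3,0,60],[0,0,-6,0,60],[0,0,-9,0,60],[0,0,-12,0,60],[0,0,-15,0,60],[0,0,-15,0,60]]}}

```text
t: 10.95
eef_pos: [0.548, -0.2243, 0.3456]
orientation: [-3.13, 0.003, -2.152]
contact_force: [0.5, -1.2, 1.9]
gripper_width: 0.0514
gripper_force: 0.0
```

Run:
```python
from h import *
st,c=wrist(); s=eyes.capture("scene")
print(st["eef_pos"],st["contact_force"],st["gripper_width"])
b=cv2.resize(s["pixels"][110:320,100:380],(400,300),interpolation=2)
cv2.imwrite("pics/p4.png",np.hstack([cv2.resize(c["pixels"],(400,300)),b])[:,:,::-1])
```

```text
[ 0.54800214 -0.22427714  0.34561259] [ 0.50710103 -1.15003127  1.94023069] 0.051432826152218
```

View pics/p4.png

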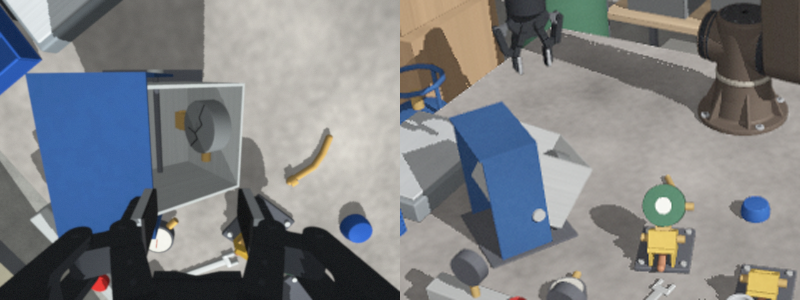

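The wrist view shows the regulator lying on the tub's front wall with its disc at (208,128), wholly inside the mouth. Next: close the fingers, go round in front of the lip and turn so the camera faces away from the hood.

>>> {"method": "play_rows", "body": {"increments": [[-0.2,2,0,0.12,0],[-0.4,5,0,0.24,0],[-0.6,8,0,0.36,0],[-0.8,10.85,0,0.48,0],[-0.8,10.85,0,0.6,0],[-0.8,10.85,2,0.72,0],[-0.8,10.85,5,0.84,0],[-0.8,10.85,8,0.96,0],[-0.8,10.85,11,1.08,0],[-0.8,10.85,14,1.2,0],[-0.8,10.85,17,1.32,0],[-0.8,10.85,20,1.44,0],[-0.8,10.85,22,1.567,0],[-0.8,10.85,23,1.567,0],[-0.8,10.85,23,1.567,0],[-0.8,10.85,23,1.567,0]]}}

```text
t: 12.38
eef_pos: [0.4587, -0.1568, 0.1071]
orientation: [-3.14, -0.002, 2.565]
contact_force: [0.9, -0.3, -0.1]
gripper_width: -0.0002
gripper_force: 0.0
```

>>> {"method": "play_rows", "body": {"increments": [[-1,0,0,0,0],[-2,0,0,0,0],[-3,0,-0.2,0,0],[-3.6,0,-0.3,0,0],[-4.1,0,-0.4,0,0],[-4.4,0,-1.0,0,0],[-4.7,0,-1.6,0,0],[-5.1,0,-2.2,0,0],[-5.5,0,-2.9,0,0],[-5.9,0,-3.4,0,0],[-6.3,0,-4.0,0,0]]}}

```text
t: 13.3
eef_pos: [0.5069, -0.1879, 0.1461]
orientation: [-3.141, -0.012, 2.562]
contact_force: [-14.0, 19.1, 6.1]
gripper_width: 0.0003
gripper_force: 11.6
```

>>> {"method": "play_rows", "body": {"increments": [[-0.5,0,-0.5,0,0],[-1.0,0,-1.0,0,0],[-1.5,0,-1.5,0,0],[-2.1,0,-2.0,0,0],[-2.6,0,-2.4,0,0],[-3.0,0,-2.7,0,0],[-3.0,0,-2.7,0,0]]}}

```text
t: 13.88
eef_pos: [0.5352, -0.207, 0.1759]
orientation: [-3.141, -0.004, 2.563]
contact_force: [-10.7, 7.5, 8.2]
gripper_width: -0.0001
gripper_force: 6.2
```

Nearly upright. I'll push on in small steps until the stop is felt.

>>> {"method": "play_rows", "body": {"increments": [[-0.2,0,0,0,0],[-0.4,0,0,0,0],[-0.5,0,0,0,0],[-0.5,0,0,0,0]]}}

```text
t: 14.22
eef_pos: [0.5362, -0.2083, 0.1748]
orientation: [-3.14, -0.01, 2.562]
contact_force: [-20.8, 16.4, 15.8]
gripper_width: 0.0001
gripper_force: 13.3
```

Run:
```python
from h import *
st,c=wrist(); s=eyes.capture("scene"); t=eyes.capture("top")
print(st["eef_pos"],st["contact_force"])
b=cv2.resize(s["pixels"][150:300,110:310],(400,300),interpolation=2)
d=cv2.resize(t["pixels"][90:270,420:640],(400,300),interpolation=2)
cv2.imwrite("pics/p5.png",np.hstack([b,d])[:,:,::-1])
```

```text
[ 0.53624748 -0.2082647   0.17477749] [-20.80127984  16.41124494  15.76134571]
```

View pics/p5.png

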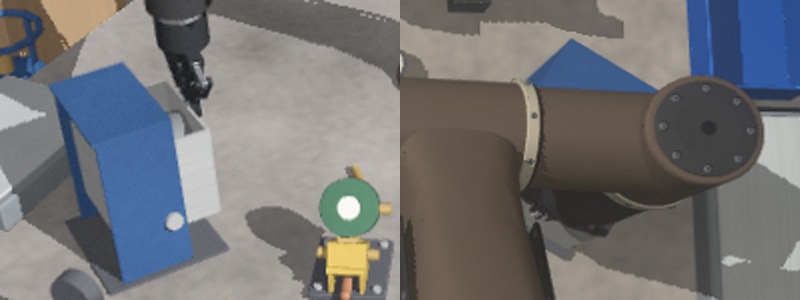

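>>> {"method": "play_rows", "body": {"increments": [[1,0,0,0,0],[3,0,0,0,0],[6,0,0,0,0],[9,0,0,0,0],[11,0,-3,0,0],[12,0,-7,0,0],[12,0,-11,0,0],[12,0,-15,0,0],[12,0,-15,0,0],[12,0,-15,0,0]]}}

```text
t: 15.2
eef_pos: [0.4423, -0.1447, 0.3281]
orientation: [3.138, 0.005, 2.563]
contact_force: [-0.0, -0.1, -1.2]
gripper_width: -0.0003
gripper_force: 0.0
```

Run:
```python
from h import *
np.set_printoptions(precision=4,suppress=True)
st,c=wrist(); s=eyes.capture("scene"); t=eyes.capture("top")
print(st["eef_pos"],st["contact_force"],st["t"])
B=np.array([.6125,-.2563,0]);by=-.578
im=s["pixels"][:,:,::-1].copy(); im=cv2.resize(im[150:300,110:310],None,fx=2,fy=2,interpolation=2)
for th,col in((0,(0,0,255)),(.1,(0,255,0))):
    c_,s_=np.cos(th),np.sin(th)
    Q=[B+rz(by)@[x*c_-.12*s_,y,.085+x*s_+.12*c_] for x,y in((-.077,.079),(-.077,-.079))]
    for p in proj(s,Q): cv2.drawMarker(im,(int(2*(p[0]-110)),int(2*(p[1]-150))),col,0,10,1)
d=cv2.resize(c["pixels"],(400,300))[:,:,::-1]
a=cv2.resize(t["pixels"],(400,300))[:,:,::-1]
e=cv2.resize(s["pixels"],(400,300))[:,:,::-1]
cv2.imwrite("pics/p6.png",np.vstack([np.hstack([im,d]),np.hstack([a,e])]))
```

```text
[ 0.4423 -0.1447  0.3281] [-0.0202 -0.1233 -1.2399] 15.2
```

View pics/p6.png

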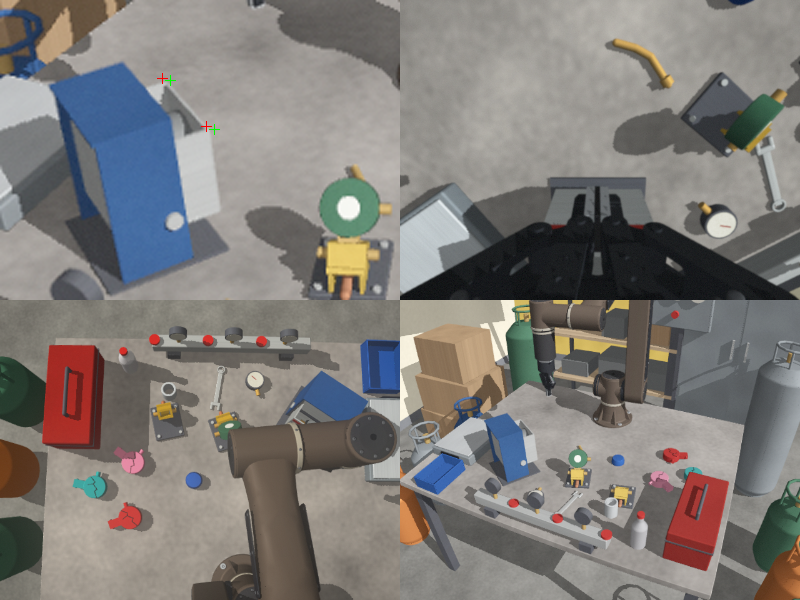

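The tub is upright: its lip corner at (207,128) matches the 0 rad marker, and it stalled at about 27 N, which means it is on its stop. The part is under 130 mm at its longest, so it fits wholly inside the 141 mm deep tub, and the other things are where they started. Handing in.

```bash
python3 -c "
from workcell import workorder
print(workorder.hand_in())"
```

```text
the job is handed in; nothing more can be done
None
```

The cracked regulator is out of its dock and inside the reject bin, the bin is upright under its hood, nothing else looked moved in the last pictures, and the job was handed in at about 15 s of the 61 s allowed; no verdict came back.

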